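# Free the stuck backup cartridge with the release pin and file it

### The arm

A 6-joint arm with a two-finger parallel gripper is mounted at the origin on the work surface. World frame = base frame: x ahead of the robot, y to its left, z up, the work surface at z = 0. Lengths are in mm, angles in degrees, forces in N, time in s.
With the tool pointing down it reaches from about 225 to 875 mm from the base axis. Payload 3.4 kg.
Tool frame: the origin (TCP) lies midway between the tips of the shut fingers; the grasp point (between the pads) lies 19 mm behind it (env.grip_point_offset is the z of the grasp point in the tool frame, in mm); z points along the fingers, y is the line along which they close (so a half turn about z gives the same grasp; the last joint's range is limited). The gripper opens to 85 mm and grips with 20 to 120 N. Pads are 22 mm wide; open, the fingers measure 114 mm over their backs; the gripper's body (76 mm by 85 mm) begins 54 mm behind the grasp point. The pads swing forward as they close: fully open they stand 13 mm farther back than shut.
Start: joints at [-74.37, 15.808, 86.224, -0, 77.962, -6.933], TCP at [220.63, -531.025, 206.528] pointing down, gripper open.
Joint ranges: [-165.64, 165.64], [-43.16, 119.46], [12.63, 154.43], [-67.54, 247.53], [6.08, 155.33], [-154.97, 154.97]. Speed limits (degrees/s): [147.25, 147.25, 180, 180, 180, 180].

### API

Orientations are given as a 3x3 rotation matrix whose columns are the frame's x, y, z axes.
In Python, from cell import env gives the robot as it stands. Calls block until the motion is done:
- env.move_ptp(position, orientation): joint-space move of the TCP to a pose.
- env.move_linear(position, ori=None, speed=150, contact_N=None): straight line of the TCP; ori=None keeps the orientation; speed is the mean speed in mm/s. With contact_N (N) it stops when the force on the tool has changed by that much, and returns True; else False.
- env.movej(angles): joint-space move.
- env.move_gripper(opening, force=None): finger opening in mm; force is the grip in N (None keeps the last); returns when the fingers have stopped.
- env.wait(seconds).
- env.inverse_kinematics(position, orientation): joint angles nearest the present ones, or None.
- env.get_obs(): the state.
- env.camera(name): name is "scene" or "top" or "wrist"; returns a dict with "pixels" (384x512x3 uint8, red, green, blue), "range_z" (384x512 float32, mm along the optical axis (not along the pixel's ray), 0 where there is no reading), "fx", "fy", "cx", "cy" (pixels), "pose" (4x4, takes a point from camera to world coordinates); the wrist camera has in their place "tool_from_camera" (4x4, takes a point from camera to tool coordinates, whose origin is the TCP and whose axes are the flange's). Camera axes: x right, y down, z forward; pixel columns grow to the right and rows downward; lengths in mm; the calibration is good to about 2 mm. A picture is of the moment at which its call begins: read the wrist's pose just before it.
A pose or a line that the arm cannot do raises env.MotionError and nothing moves.
- env.finish_job(): hands the job in; it is judged then, once.
The state is a dict: "clock": time; "qpos": joint angles; "dq": joint speeds; "effort": joint torques, N m; "tcp_pos": TCP position; "ee_rot": TCP orientation; "contact_force": force on the tool from outside, world axes, zero at the start; "ft_torque": the same for the moment, N m; "gripper_width": finger opening in mm; "gripper_force": force on a finger pad.
Only numpy, scipy, OpenCV 4.12 (cv2) and the standard library are available. Lean on these libraries where they do the work, as an engineer would, in place of code of your own. Each camera call takes 0.05 s, during which the arm holds its last target. There are 200 camera calls.

### The job

The backup dock is dead with a teal drive cartridge stuck inside: take the release pin from its holder at the end of the charcoal organizer, push it into the dock's orange-framed release hole until its collar meets the dock, so that the cartridge rises, then put the pin back in its holder with its collar down on the block. Lift the freed cartridge out and stand it fully home in a free organizer slot right beside the other teal cartridge, lowering it in rather than dropping it. Leave the other cartridges, the tin and the lamp as they are.

Things in the scene. Friction and masses are not known exactly. Their poses are not given: they have to be found in the camera images.
- dock: White backup dock fixed on the shelf, 110 mm (its x) x 130 mm (its y) x 112 mm high; origin at the centre of its underside, z up. In its flat top: at y = -22 mm the cartridge slot with a black frame, at y = +40 mm the round release hole with an orange square frame.
- release_hole (a point): Centre of the mouth of the release hole, at the dock's top surface, 112 mm above the shelf. Vertical hole, 9 mm in diameter. The head of a plunger starts 38 mm below the mouth; pushing it down raises the floor of the cartridge slot twice as far (about 9 to 13 N on the pin), and the floor stays up when the pin is withdrawn.
- dock_slot (a point): Centre of the mouth of the dock's cartridge slot, 64 mm long (along the dock's x) x 22 mm wide, at the dock's top surface. At the start the cartridge's top lies 2 mm below it and cannot be gripped; after the release it stands about 22 mm proud.
- ejector (a joint): Height of the ejector floor in the dock's slot above its lowest place, m: 0 at the start, 0.024 when the pin's collar rests on the dock's top.
- stuck_cartridge: Drive cartridge, 60 mm long (its x) x 18 mm thick (its y) x 100 mm tall (its z), 130 g nominal, symmetrical; origin at the centre of its underside, z up. Teal; it starts in the dock's slot, its length along the dock's x, and afterwards belongs in the organizer.
- teal_cartridge: Drive cartridge, 60 mm long (its x) x 18 mm thick (its y) x 100 mm tall (its z), 130 g nominal, symmetrical; origin at the centre of its underside, z up. The other teal one; it stands in one of the organizer's slots.
- white_cartridge_a: Drive cartridge, 60 mm long (its x) x 18 mm thick (its y) x 100 mm tall (its z), 130 g nominal, symmetrical; origin at the centre of its underside, z up. White, in an organizer slot; stays there.
- white_cartridge_b: Drive cartridge, 60 mm long (its x) x 18 mm thick (its y) x 100 mm tall (its z), 130 g nominal, symmetrical; origin at the centre of its underside, z up. White, in another organizer slot; stays there.
- organizer: Charcoal organizer fixed on the shelf; origin on the shelf under the middle of its eight slots, z up. Slot centres at y = -98, -70, -42, -14, 14, 42, 70, 98 mm; each slot 66 mm long (along x), 22 mm wide, floor 4 mm above the shelf; walls 60 mm high, dividers 6 mm thick, bevelled on top. The two white and one teal cartridge stand at y = -70, 14 and 70 mm in any order, length along x; the rest are free.
- pin_holder (a point): Centre of the mouth of the pin's holder hole, 60 mm above the shelf, on top of the solid block (74 x 36 mm) at the organizer's +y end, at y = 132 mm in the organizer's frame. Vertical hole, 9 mm in diameter, right through.
- release_pin: Release pin, 125 mm long, 50 g, upright in its holder at the start with its collar on the block: steel shaft 6 mm in diameter, 50 mm long, tip tapered to 3 mm; black collar 24 mm in diameter from 50 to 55 mm; square orange handle 16 x 16 mm from 55 to 125 mm, its flats facing its x and y. Origin at the tip, z towards the handle.
- pin_tip (a point): The tip of the release pin.
- chrome_tin: Closed round chrome tin, 63 mm in diameter, 50 mm high; origin at the centre of its underside. A bystander.
- desk_lamp: Desk lamp, round base 140 mm in diameter, about 330 mm high, its shade leaning about 130 mm out to its +y; origin at the centre of its underside. A bystander.
Mind the look-alikes: they are no part of the job. What is shaped like the stuck_cartridge but blue or pink is not meant. Several things have the shape of the dock; the one meant has the colours described above.

How it is judged (in metres and radians):
On the way:
1. the pin stands in the release hole, pushed down so far that the ejector has raised the cartridge (value of joint ejector above 0.018 m and horizontal distance between pin_tip and release_hole below 0.005 m and z of pin_tip in the frame of release_hole below -0.044 m), for 0.1 s.
At the end, for the whole second after the job is handed in: The freed cartridge stands in a slot next to the other teal one (under 42 mm apart), within 4 mm of its floor, 8 mm of the middle lengthwise and 0.17 rad of upright; the pin is back in its holder, collar within 4 mm of the block, within 0.09 rad of upright; both at rest (z of stuck_cartridge in the frame of organizer below 0.008 m and x of stuck_cartridge in the frame of organizer between -0.008 and 0.008 m and angle between stuck_cartridge's own z axis and vertical below 0.17 rad and horizontal distance between stuck_cartridge and teal_cartridge below 0.042 m and linear speed of each of stuck_cartridge, release_pin below 0.02 m/s and horizontal distance between pin_tip and pin_holder below 0.005 m and z of pin_tip in the frame of pin_holder below -0.046 m and angle between release_pin's own z axis and vertical below 0.09 rad); the robot touches nothing.
It fails at once if the freed cartridge is dropped: it moves faster than 0.6 m/s while the fingers do not hold it (linear speed of stuck_cartridge above 0.6 m/s and contact force between stuck_cartridge and the fingers below 0.1 N).
It fails at once if another cartridge is shifted by more than 15 mm or tipped by more than 0.25 rad (distance of any of teal_cartridge, white_cartridge_a, white_cartridge_b from where it was at the start of the episode above 0.015 m or angle between any of teal_cartridge, white_cartridge_a, white_cartridge_b's own z axis and vertical above 0.25 rad).
It fails at once if the tin is shifted by more than 20 mm (distance of chrome_tin from where it was at the start of the episode above 0.02 m).
It fails at once if the lamp is shifted by more than 20 mm or tipped by more than 0.15 rad (distance of desk_lamp from where it was at the start of the episode above 0.02 m or angle between desk_lamp's own z axis and vertical above 0.15 rad).
It also fails if it takes over 67 s, if anything falls off the work surface, if the arm or the gripper's body presses on something with over 40 N, if the wrist force passes 120 N, or if a joint passes its speed limit or range.

## Working session

There is one attempt and no reset: what is moved stays moved. The work goes in short steps, each a Python script; the robot and the scene stay as the last script left them, time stands still between calls to the robot, and variables do not carry over. Pictures are saved under pics/ and viewed, at most 12 in all, crops included, and the job is handed in when it is done.

```bash
ls; mkdir -p pics
python3 - <<'E'
from cell import env
import numpy as np,cv2
o=env.get_obs();print(o['clock'],o['tcp_pos'],env.grip_point_offset)
for n in("scene","top"):
    c=env.camera(n);np.savez(f"{n}0.npz",**c)
    cv2.imwrite(f"pics/{n}0.png",c["pixels"][:,:,::-1])
    print(n,c["fx"],c["fy"],c["cx"],c["cy"],c["pose"].round(3).tolist(), (c["range_z"]>0).mean())
E
```

```text
pics
0.0 [ 220.45544913 -530.43399466  205.63074728] -18.700000000000003
scene 451.80018014252045 451.80018014252045 261.4630926772982 198.98140256370166 [[-0.167, 0.862, -0.478, 1078.253], [0.986, 0.144, -0.085, 5.365], [-0.005, -0.486, -0.874, 1056.018], [0.0, 0.0, 0.0, 1.0]] 0.9959869384765625
top 420.70909957831145 420.70909957831145 254.80331043728566 188.00327539561277 [[-0.007, -0.988, 0.155, 382.037], [-1.0, 0.006, -0.011, -81.542], [0.01, -0.155, -0.988, 1179.001], [0.0, 0.0, 0.0, 1.0]] 0.9960072835286459
```

View pics/scene0.png

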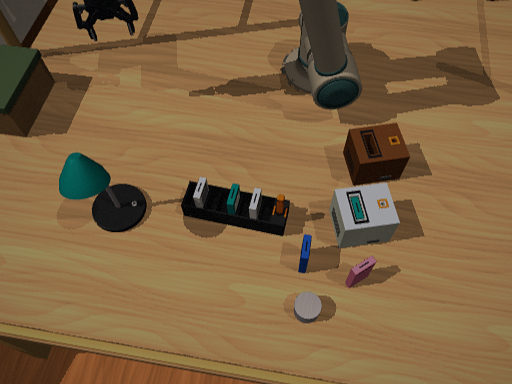

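View pics/top0.png

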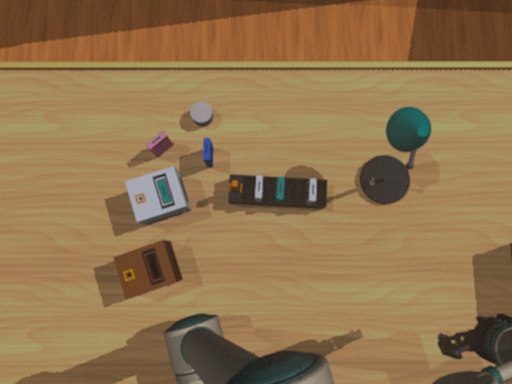

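The scene shows the candidate docks: brown at scene (375,152)/top (147,268), and white at scene (363,212)/top (157,195). The white one, with the black-framed slot and teal cartridge inside, fits. In the organizer, top view from the pin at (236,184): white (259), teal (281), white (313), i.e. teal at y=+14 mm. So −14 (next to empty −42) is a good goal. Next: rough positions from depth, and a crop to confirm.

```bash
cat > h.py <<'E'
import numpy as np,cv2
def load(n): return dict(np.load(n))
def ray(c,P,uv,z):
    """cast pixels onto plane world z; P = camera->world"""
    uv=np.atleast_2d(np.asarray(uv,float))
    d=np.c_[(uv[:,0]-c["cx"])/c["fx"],(uv[:,1]-c["cy"])/c["fy"],np.ones(len(uv))]@P[:3,:3].T
    return P[:3,3]+d*((z-P[2,3])/d[:,2])[:,None]
def cloud(c,P):
    v,u=np.mgrid[:384,:512];Z=c["range_z"]
    p=np.stack([(u-c["cx"])/c["fx"]*Z,(v-c["cy"])/c["fy"]*Z,Z],-1)
    return p@P[:3,:3].T+P[:3,3]
def blobs(m,amin=8):
    n,l,s,ce=cv2.connectedComponentsWithStats(m.astype(np.uint8))
    return [(l==i,s[i],ce[i]) for i in range(1,n) if s[i,4]>=amin]
def hsv(c): return cv2.cvtColor(np.ascontiguousarray(c["pixels"]),cv2.COLOR_RGB2HSV)
E
python3 - <<'E'
from h import *
ims=[]
for n in("scene","top"):
    c=load(n+"0.npz");W=cloud(c,c["pose"]);H=hsv(c)
    for nm,m in dict(orange=(H[...,0]>8)&(H[...,0]<22)&(H[...,1]>190)&(H[...,2]>120)&(W[...,2]>40),
                  teal=(H[...,0]>80)&(H[...,0]<96)&(H[...,1]>120)&(W[...,2]>50)&(W[...,2]<140)).items():
        for b,s,ce in blobs(m,10):
            print(n,nm,s.tolist(),ce.round(1),np.median(W[b],0).round(1))
    m=(H[...,1]<60)&(abs(W[...,2]-112)<8)&(H[...,2]>100)
    for b,s,ce in blobs(m,150): 
        pts=W[b][:,:2].astype(np.float32);print(n,"dock top",s[4],cv2.minAreaRect(pts))
    m=(H[...,2]<60)&(abs(W[...,2]-55)<15)
    for b,s,ce in blobs(m,150):
        pts=W[b][:,:2].astype(np.float32);print(n,"org",s[4],cv2.minAreaRect(pts))
    x0,y0=(320,110) if n=="scene" else (100,150)
    ims.append(cv2.resize(c["pixels"][y0:y0+150,x0:x0+100],None,fx=4,fy=4,interpolation=cv2.INTER_CUBIC))
cv2.imwrite("pics/crop.png",np.hstack(ims)[...,::-1])
E
```

```text
scene orange [389, 136, 11, 9, 49] [393.8 140.3] [335.5 220.9 112.3]
scene orange [277, 195, 7, 6, 35] [280.2 197.3] [561.7 -41.5 134.4]
scene orange [384, 199, 5, 8, 12] [386.2 202.9] [524.2 207.4 112.3]
scene orange [377, 200, 6, 8, 13] [379.2 203.4] [527.7 190.4 113.3]
scene orange [273, 206, 2, 9, 10] [273.5 210. ] [559.4 -56.8  61.5]
scene teal [317, 95, 4, 6, 10] [318.   96.9] [237.9  12.2 131.3]
scene teal [325, 95, 25, 13, 120] [336.2 101. ] [232.9  63.3 119.9]
scene teal [349, 94, 8, 7, 23] [351.8  96.6] [219.6 102.6 126.7]
scene teal [321, 99, 3, 7, 13] [322. 102.] [236.1  24.7 110.3]
scene teal [227, 184, 12, 31, 227] [231.9 199. ] [ 570.1 -158.7  102.6]
scene teal [351, 197, 13, 22, 160] [356.8 207.6] [546.7 139.6 109.9]
scene dock top 1703 ((536.9166259765625, 161.0302734375), (112.48651885986328, 131.02281188964844), 18.627893447875977)
scene org 576 ((307.71441650390625, -806.8888549804688), (61.058555603027344, 225.91482543945312), 76.51435852050781)
scene org 407 ((385.4039306640625, 167.87496948242188), (168.17933654785156, 84.87464904785156), 69.3793716430664)
scene org 1474 ((553.436279296875, -156.05393981933594), (264.73980712890625, 75.94699096679688), 86.56082153320312)
top orange [230, 180, 8, 7, 38] [234.2 183.3] [558.5 -41.1 134.8]
top orange [123, 269, 12, 12, 75] [128.5 274.7] [333.  220.7 112.5]
top teal [277, 178, 8, 22, 130] [280.2 188.2] [ 550.3 -159.2  103.6]
top teal [158, 180, 12, 22, 125] [163.6 190.8] [543.4 139.9 110. ]
top dock top 1786 ((535.8886108398438, 162.48973083496094), (111.19074249267578, 130.70364379882812), 18.173484802246094)
top org 848 ((549.3475341796875, -155.0550994873047), (258.93408203125, 73.02299499511719), 86.62666320800781)
```

View pics/crop.png

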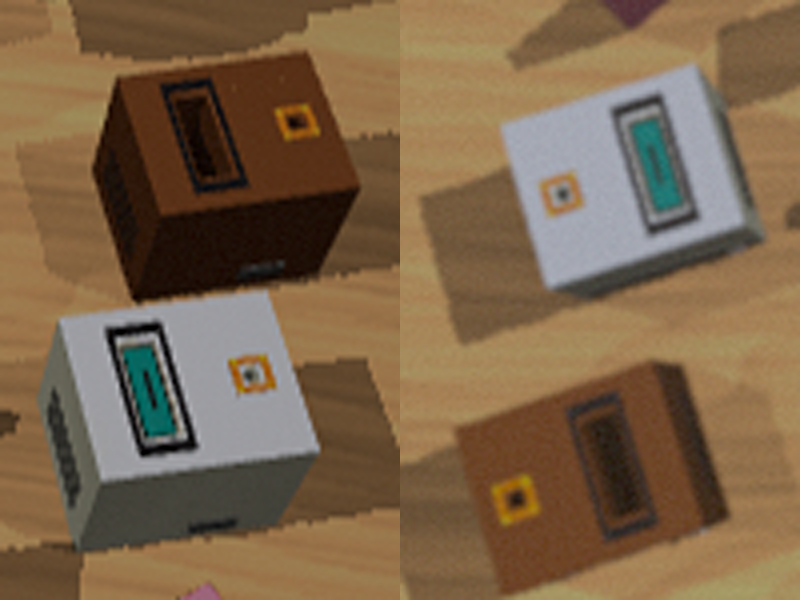

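The crop confirms the white dock with black frame, orange hole and teal cartridge. Fits agree in both views: dock centre ≈ (536,162), yaw ≈ 18°, top at 112. Next I'll refine with the wrist camera.

```bash
cat >> h.py <<'E'
def down(a):
    a=np.radians(a);y=np.array([np.cos(a),np.sin(a),0]);z=np.array([0,0,-1.]);return np.c_[np.cross(y,z),y,z]
def shot(env,name):
    o=env.get_obs();c=env.camera("wrist");T=np.eye(4);T[:3,:3]=o["ee_rot"];T[:3,3]=o["tcp_pos"]
    c["P"]=T@c["tool_from_camera"];np.savez(name+".npz",**c);return c
E
python3 - <<'E'
from h import *
from cell import env
for a in (-94,-4,86,18.4,108,-162,-72): 
    print(a,[None if q is None else np.round(q[5]) for q in (env.inverse_kinematics([x,y,240],down(a)) for x,y in((559,-41),(523,200),(545,140)))])
env.move_ptp([380,-190,320],down(-94))
ims=[]
env.move_ptp([559,-60,290],down(-4)); c=shot(env,"w_pin");ims.append(c["pixels"])
print(c["tool_from_camera"].round(3).tolist(),c["fx"],env.get_obs()["clock"])
E=env.move_ptp([523,195,290],down(18.4));c=shot(env,"w_hole");ims.append(c["pixels"])
print(env.get_obs()["clock"],env.get_obs()["qpos"])
cv2.imwrite("pics/w1.png",cv2.resize(np.hstack(ims),(800,300))[...,::-1])
E
```

```text
-94 [np.float64(83.0), np.float64(108.0), np.float64(101.0)]
-4 [np.float64(-7.0), np.float64(18.0), np.float64(11.0)]
86 [np.float64(-97.0), np.float64(-72.0), np.float64(-79.0)]
18.4 [np.float64(-30.0), np.float64(-5.0), np.float64(-11.0)]
108 [np.float64(-119.0), np.float64(-94.0), np.float64(-101.0)]
-162 [np.float64(151.0), None, None]
-72 [np.float64(61.0), np.float64(86.0), np.float64(79.0)]
[[0.001, -0.955, -0.298, 75.507], [1.0, 0.001, -0.0, 0.335], [0.001, -0.298, 0.955, -168.057], [0.0, 0.0, 0.0, 1.0]] 305.47127524162414 2.6917
3.75 [ 1.31811514e+01  1.23398589e+01  7.93163014e+01 -5.86098340e-02
  8.83233348e+01 -5.09478977e+00]
```

View pics/w1.png

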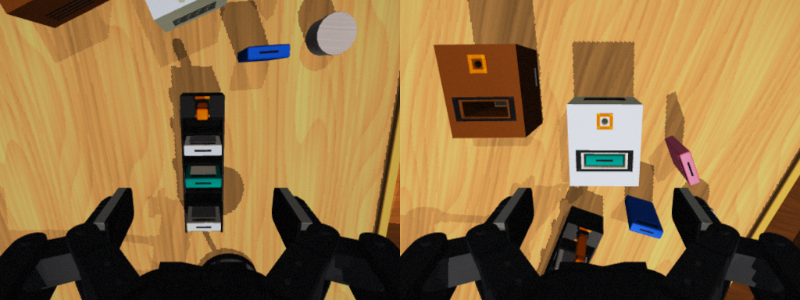

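```bash
cat > meas.py <<'E'
from h import *
def meas(c):
    P=c["P"];W=cloud(c,P);H=hsv(c);out=[]
    h,s,v=H[...,0],H[...,1],H[...,2]
    near=np.zeros(h.shape,bool);near[:300]=1
    col=dict(orange=(h>5)&(h<24)&(s>160)&(v>90),teal=(h>80)&(h<98)&(s>100)&(v>50),white=(s<60)&(v>90))
    for nm,z in(("orange",112),("orange",135),("teal",110),("teal",104),("white",104)):
        m=col[nm]&(abs(W[...,2]-z)<(2.6 if nm=="teal" else 4))&near
        m=cv2.morphologyEx(m.astype(np.uint8),cv2.MORPH_CLOSE,np.ones((5,5)))
        for b,st,ce in blobs(m,60):
            cs=max(cv2.findContours(b.astype(np.uint8),cv2.RETR_EXTERNAL,cv2.CHAIN_APPROX_NONE)[0],key=len)[:,0]
            r=cv2.minAreaRect(ray(c,P,cs,z)[:,:2].astype(np.float32))
            out.append((nm,z,ce.round(0).tolist(),np.round(r[0],1).tolist(),np.round(r[1],1).tolist(),round(r[2],1)))
    return out
E
python3 - <<'E'
from meas import *
from cell import env
ims=[]
for nm,p,A in(("h",[529,180,215],(108,-72)),("p",[559,-75,235],(-94,86))):
    for i,a in enumerate(A):
        env.move_ptp(p,down(a));env.wait(.15);c=shot(env,f"{nm}{i}");ims.append(c["pixels"])
        print(nm,a,env.get_obs()["clock"])
        for r in meas(c):print("  ",r)
cv2.imwrite("pics/w2.png",cv2.resize(np.vstack([np.hstack(ims[:2]),np.hstack(ims[2:])]),(800,600))[...,::-1])
E
```

```text
h 108 5.3667
   ('orange', 112, [339.0, 19.0], [386.6, 196.4], [26.3, 130.4], 18.0)
   ('orange', 112, [310.0, 7.0], [384.0, 172.0], [6.2, 26.2], 18.0)
   ('orange', 112, [281.0, 179.0], [525.0, 199.5], [23.0, 23.1], 18.0)
   ('teal', 110, [214.0, 176.0], [543.1, 140.2], [58.8, 17.3], 18.4)
h -72 8.2167
   ('orange', 112, [237.0, 176.0], [524.2, 199.0], [21.9, 23.4], 18.0)
   ('orange', 112, [215.0, 293.0], [397.0, 187.4], [19.5, 107.1], 18.0)
   ('orange', 135, [504.0, 226.0], [558.7, -38.7], [19.9, 13.9], 31.8)
   ('teal', 110, [305.0, 173.0], [544.0, 140.2], [58.4, 17.8], 18.0)
p -94 9.425
   ('orange', 112, [5.0, 222.0], [523.3, 190.6], [13.1, 27.8], 72.0)
   ('orange', 135, [225.0, 179.0], [560.7, -42.4], [15.5, 16.1], 86.2)
   ('teal', 110, [51.0, 198.0], [544.2, 138.8], [59.1, 18.0], 18.1)
   ('teal', 104, [345.0, 169.0], [553.2, -159.6], [17.9, 58.3], 86.7)
   ('white', 104, [88.0, 178.0], [558.0, 99.3], [105.7, 6.6], 18.0)
   ('white', 104, [289.0, 169.0], [556.3, -104.0], [17.8, 59.3], 86.2)
   ('white', 104, [428.0, 168.0], [548.1, -242.9], [18.8, 59.3], 86.6)
p 86 12.275
   ('orange', 135, [296.0, 175.0], [558.6, -41.9], [14.6, 15.2], 87.6)
   ('teal', 110, [481.0, 139.0], [542.9, 138.8], [59.7, 18.3], 18.0)
   ('teal', 104, [176.0, 167.0], [551.4, -159.1], [17.4, 58.0], 86.5)
   ('white', 104, [434.0, 153.0], [558.5, 100.3], [108.2, 4.7], 18.5)
   ('white', 104, [493.0, 139.0], [543.7, 154.5], [57.3, 2.7], 17.7)
   ('white', 104, [231.0, 166.0], [554.8, -103.5], [17.7, 59.0], 86.8)
   ('white', 104, [93.0, 168.0], [546.7, -242.7], [17.8, 58.3], 87.1)
```

View pics/w2.png

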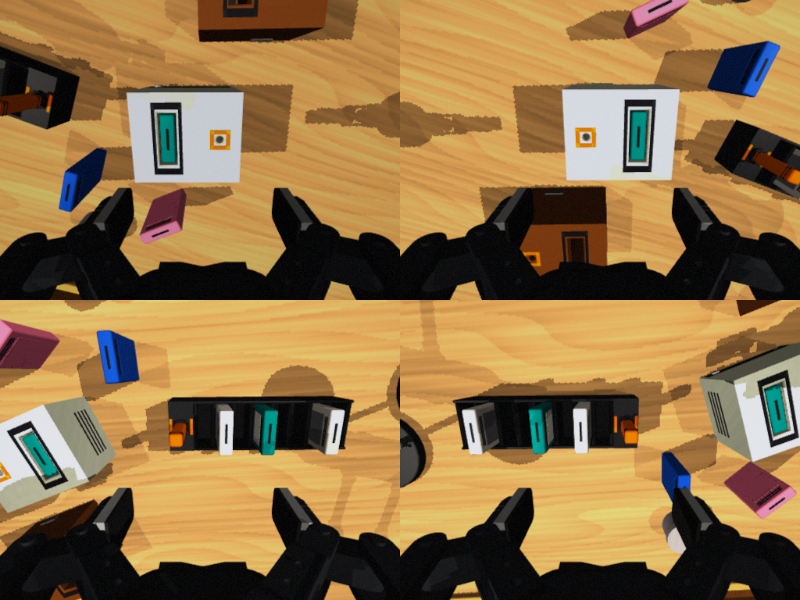

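Checks: hole (524.6,199.3), slot (543.6,140.2), 62.0 mm apart as expected. Pin (559.7,−42.2), teal (552.3,−159.4), 117.4 mm apart against 118, organizer yaw −3.45°. Now take the pin and insert it.

Run:
```python
from h import *
from cell import env
R=down(-3.45);pin=np.array([559.65,-42.15]);hole=np.array([524.6,199.25])
S=lambda t:(lambda o:print(t,round(o["clock"],2),o["tcp_pos"].round(1),o["contact_force"].round(1),round(o["gripper_width"],1),round(o["gripper_force"],1)))(env.get_obs())
env.move_gripper(50,80)
env.move_ptp([*pin,190],R)
print(env.move_linear([*pin,93],speed=120,contact_N=8));S("at pin")
env.move_gripper(5,80);S("grip")
env.move_linear([*pin,220],speed=150);S("lift")
env.move_linear([*hole,220],speed=180);env.wait(.2);S("over")
hit=env.move_linear([*hole,93+52+12],speed=60,contact_N=6);S(("insert",hit))
c=env.camera("scene");cv2.imwrite("pics/ins.png",cv2.resize(c["pixels"][110:260,230:430],None,fx=4,fy=4)[...,::-1])
```

```text
False
at pin 15.12 [560.4 -42.3  93.7] [ 0.9 -0.3  0.1] 50.2 0.0
grip 15.53 [560.1 -42.3  94. ] [-0.8 -0.3  5.2] 13.7 78.6
lift 16.52 [558.9 -42.  218.8] [ 0.4  0.8 -0.1] 13.4 78.2
over 18.23 [524.8 198.5 220. ] [-0.1  0.1 -0.4] 13.9 78.2
('insert', True) 19.25 [524.3 199.2 157.3] [-0.  -1.7  5. ] 13.9 78.9
```

View pics/ins.png

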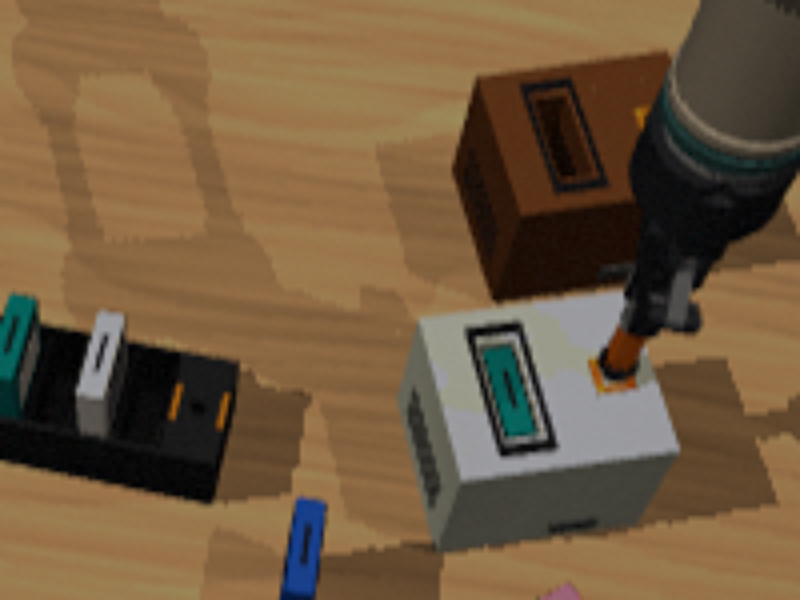

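The pin (crop (615,370)) is in the hole with its tip on the plunger: z is 157.3, expected about 157. Next: push, withdraw and return the pin.

Run:
```python
from h import *
from cell import env
pin=np.array([559.9,-42.2]);hole=np.array([524.6,199.25])
S=lambda t:(lambda o:print(t,round(o["clock"],2),o["tcp_pos"].round(1),o["contact_force"].round(1),round(o["gripper_width"],1),round(o["gripper_force"],1)))(env.get_obs())
env.move_gripper(5,110)
hit=env.move_linear([*hole,141],speed=20,contact_N=28);S(("push",hit));env.wait(.3);S("hold")
c=env.camera("scene");cv2.imwrite("pics/push.png",cv2.resize(c["pixels"][160:260,310:430],None,fx=5,fy=5)[...,::-1])
```

```text
('push', False) 20.43 [525.2 199.5 146. ] [-5.4 -0.8 24.4] 13.3 110.8
hold 20.73 [525.2 199.5 146. ] [-6.2 -1.3 24.4] 13.0 110.8
```

View pics/push.png

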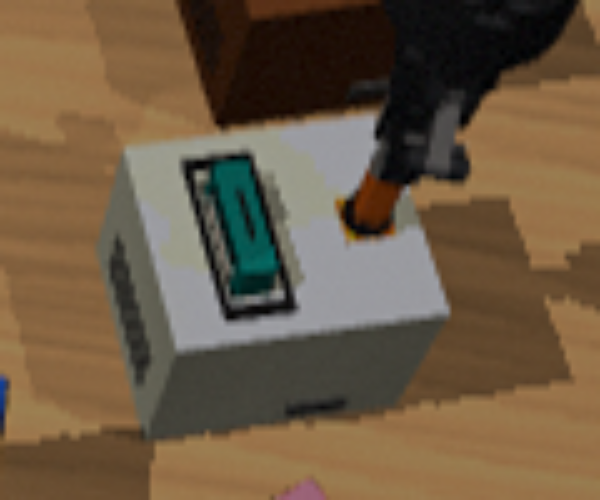

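The collar is on the dock (345,215) and the cartridge (240,230) stands proud. TCP 146 matches the expected 94+52. Now return the pin.

Run:
```python
from h import *
from cell import env
pin=np.array([559.8,-42.2]);hole=np.array([524.6,199.25])
S=lambda t:(lambda o:print(t,round(o["clock"],2),o["tcp_pos"].round(1),o["contact_force"].round(1),round(o["gripper_width"],1),round(o["gripper_force"],1)))(env.get_obs())
env.move_linear([*hole,220],speed=120)
env.move_linear([*pin,220],speed=180);env.wait(.2);S("over")
hit=env.move_linear([*pin,101],speed=80,contact_N=8);S(("in",hit))
if not hit:
    hit=env.move_linear([*pin,91],speed=25,contact_N=6);S(("seat",hit))
    env.move_gripper(50,20);S("rel")
    env.move_linear([*pin,190],speed=150);S("up")
    c=env.camera("scene");cv2.imwrite("pics/ret.png",cv2.resize(c["pixels"][150:260,170:420],None,fx=3,fy=3)[...,::-1])
```

```text
over 23.29 [559.7 -41.5 220.1] [-0.   0.3 -0.5] 13.1 107.8
('in', False) 24.93 [560.2 -42.3 101.6] [ 0.4  0.4 -1.4] 12.8 107.8
('seat', True) 25.28 [560.3 -42.3  94. ] [-0.6  0.2  5.4] 12.9 108.4
rel 25.73 [559.5 -42.1  93.2] [-0.1  0.4 -0.4] 50.0 0.0
up 26.52 [559.1 -42.1 189.2] [-0.2  0.4 -0.5] 49.7 0.0
```

Run:
```python
from meas import *
from cell import env
S=lambda t:(lambda o:print(t,round(o["clock"],2),o["tcp_pos"].round(1),o["contact_force"].round(1),round(o["gripper_width"],1),round(o["gripper_force"],1)))(env.get_obs())
s=np.array([543.55,140.2]);R=down(18)
env.move_gripper(82,50)
env.move_ptp([*s,215],R);env.wait(.15);c=shot(env,"cart")
h=hsv(c);W=cloud(c,c["P"]);m=(h[...,0]>80)&(h[...,0]<98)&(h[...,1]>100)&(abs(W[...,2]-134)<4)
for b,st,ce in blobs(m,200): print(st[4],np.median(W[b],0).round(1),cv2.minAreaRect(ray(c,c["P"],np.argwhere(b)[:,::-1],134)[:,:2].astype(np.float32)))
hit=env.move_linear([*s,108],speed=80,contact_N=5);S(("down",hit))
if not hit:
    env.move_gripper(50,50);S("grip")
    hit=env.move_linear([*s,240],speed=80,contact_N=15);S(("lift",hit))
    c=env.camera("scene");cv2.imwrite("pics/lift.png",cv2.resize(c["pixels"][130:260,170:420],None,fx=3,fy=3)[...,::-1])
```

```text
1353 [543.7 141.2 132.8] ((543.5267333984375, 141.49664306640625), (58.08564758300781, 17.66038703918457), 17.92692756652832)
('down', False) 29.45 [544.  140.3 108.6] [0.5 0.5 0.2] 82.2 0.0
grip 29.87 [543.6 140.2 108.1] [-0.3 -0.1  0.2] 50.0 0.0
('lift', False) 31.67 [543.3 140.2 239.4] [-0.5 -0.3 -0.1] 49.8 0.0
```

View pics/lift.png

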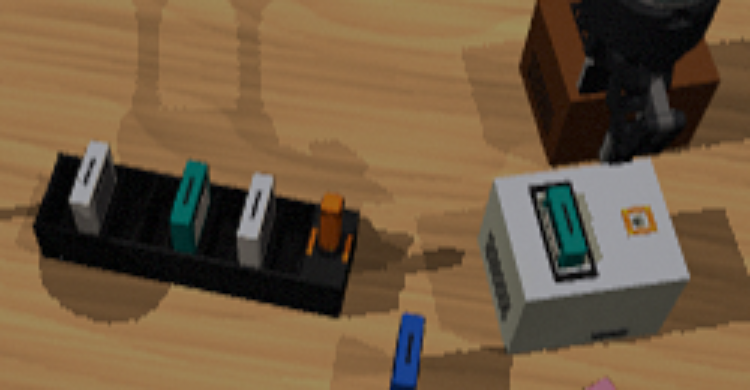

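The fingers closed to 50 mm without gripping; the cartridge (565,225) is still in the dock and upright, and the pin is home at (331,222). I'll check the fingertip geometry from the wrist depth.

Run:
```python
from h import *
from cell import env
o=env.get_obs();print(o["gripper_width"])
c1=shot(env,"tip50")
for n in ("cart","tip50"):
    c=load(n+".npz");W=cloud(c,c["tool_from_camera"]);m=(c["range_z"]>0)&(abs(W[...,0])<9)&(abs(W[...,1])<70)&(W[...,2]<35)
    p=W[m];print(n,len(p))
    for sgn in(1,-1):
        q=p[p[:,1]*sgn>5]
        for z in range(-90,30,10):
            k=q[(q[:,2]>=z)&(q[:,2]<z+10)]
            if len(k):print(sgn,z,len(k),"y",k[:,1].min().round(1),k[:,1].max().round(1))
cv2.imwrite("pics/tip50.png",c1["pixels"][...,::-1])
```

```text
50.316248700943284
cart 11782
1 -90 1084 y 48.9 64.8
1 -80 333 y 40.7 62.4
1 -70 522 y 40.7 55.6
1 -60 439 y 40.7 55.2
1 -50 299 y 40.8 55.0
1 -40 57 y 41.0 41.7
-1 -90 1064 y -64.3 -48.6
-1 -80 326 y -61.4 -40.1
-1 -70 517 y -54.9 -40.3
-1 -60 437 y -54.7 -40.2
-1 -50 305 y -54.0 -40.2
-1 -40 58 y -41.3 -40.3
tip50 11407
1 -90 2396 y 37.2 58.7
1 -80 362 y 26.7 48.1
1 -70 372 y 25.0 42.5
1 -60 340 y 25.0 39.0
1 -50 275 y 25.0 39.0
1 -40 171 y 25.1 38.6
1 -30 16 y 25.2 25.5
-1 -90 2406 y -58.1 -36.6
-1 -80 348 y -46.8 -25.9
-1 -70 375 y -42.5 -24.4
-1 -60 328 y -38.5 -24.4
-1 -50 293 y -38.6 -24.5
-1 -40 163 y -38.4 -24.4
-1 -30 16 y -24.9 -24.6
```

View pics/tip50.png

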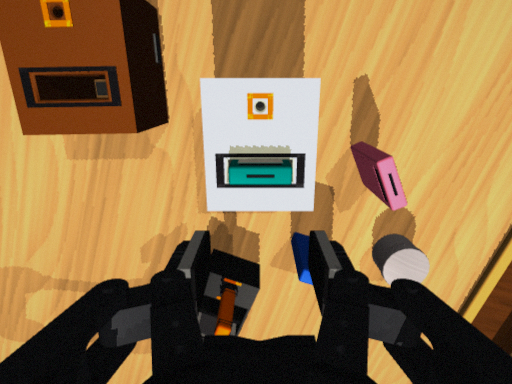

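The fingertips at 50 mm opening sit about 29 mm behind the TCP, and about 32 at 60 mm. So the pads passed above the 134 mm top. Regrip lower, with contact guard.

Run:
```python
from meas import *
from cell import env
S=lambda t:(lambda o:print(t,round(o["clock"],2),o["tcp_pos"].round(1),o["contact_force"].round(1),round(o["gripper_width"],1),round(o["gripper_force"],1)))(env.get_obs())
s=np.array([543.5,140.8])
env.move_gripper(82,60)
env.move_linear([*s,120],speed=150)
hit=env.move_linear([*s,85],speed=50,contact_N=4);S(("down",hit))
env.move_gripper(45,60);S("grip")
if env.get_obs()["gripper_force"]>20:
    hit=env.move_linear([*s,245],speed=80,contact_N=15);S(("lift",hit))
    c=env.camera("scene");cv2.imwrite("pics/lift2.png",cv2.resize(c["pixels"][110:260,280:430],None,fx=4,fy=4)[...,::-1])
```

```text
('down', False) 33.99 [543.7 140.8  85.1] [ 0.  -0.7  0.4] 82.2 0.0
grip 34.33 [543.8 140.9  85.4] [0.8 0.  0.2] 58.8 69.4
('lift', False) 36.48 [543.3 140.8 244.6] [-0.5 -0.5 -1.4] 58.4 69.3
```

View pics/lift2.png

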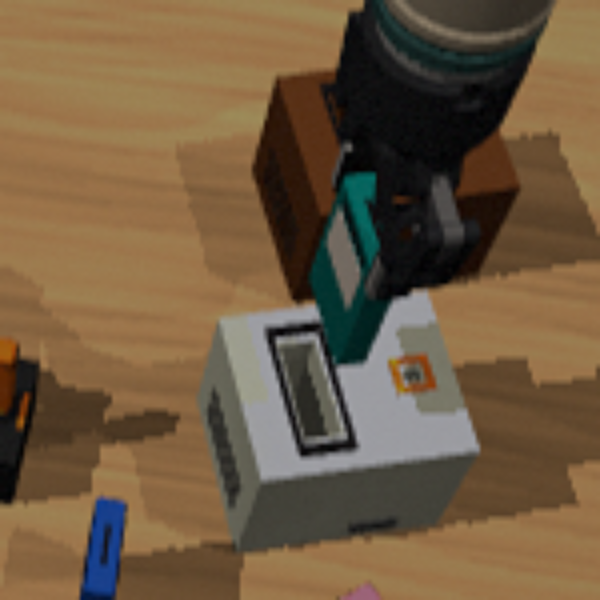

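Held and upright (crop (350,270)), bottom about 51 mm below the TCP. Carry it to the −14 mm slot and lower it with contact guard.

Run:
```python
from meas import *
from cell import env
S=lambda t:(lambda o:print(t,round(o["clock"],2),o["tcp_pos"].round(1),o["contact_force"].round(1),round(o["gripper_width"],1),round(o["gripper_force"],1)))(env.get_obs())
t=np.array([550.8,-187.3]);R=down(-3.45)
env.move_linear([*t,245],R,speed=170)
env.move_linear([*t,150],speed=120);env.wait(.15);S("over")
c=shot(env,"pl")
for r in meas(c):print(r)
hit=env.move_linear([*t,64],speed=45,contact_N=5);S(("lower",hit))
if not hit:
    hit=env.move_linear([*t,50],speed=20,contact_N=5);S(("seat",hit))
```

```text
over 39.7 [ 551.4 -187.6  151. ] [-0.3  0.9 -0.8] 58.9 69.3
('teal', 104, [258.0, 159.0], [552.6, -158.8], [17.5, 59.2], 85.8)
('white', 104, [258.0, 77.0], [555.7, -104.0], [16.9, 59.3], 86.6)
('lower', False) 41.81 [ 551.  -187.4   64.3] [-0.4  0.6 -2. ] 58.3 69.3
('seat', True) 42.25 [ 551.  -187.4   57.6] [ 0.  -0.2  3.6] 58.8 69.9
```

Run:
```python
from meas import *
from cell import env
S=lambda t:(lambda o:print(t,round(o["clock"],2),o["tcp_pos"].round(1),o["contact_force"].round(1),round(o["gripper_width"],1),round(o["gripper_force"],1)))(env.get_obs())
t=np.array([550.8,-187.3])
hit=env.move_linear([*t,53],speed=20,contact_N=10);S(("seat2",hit))
env.move_gripper(82,20);S("rel")
env.move_linear([*t,200],speed=120)
env.move_ptp([480,-110,260],down(-3.45));env.wait(.2);S("up")
for n in ("scene","top"):
    c=env.camera(n);W=cloud(c,c["pose"]);H=hsv(c)
    for nm,m in dict(orange=(H[...,0]>5)&(H[...,0]<24)&(H[...,1]>170)&(H[...,2]>100)&(W[...,2]>128)&(W[...,2]<145),teal=(H[...,0]>80)&(H[...,0]<98)&(H[...,1]>110)&(abs(W[...,2]-104)<6)&(W[...,1]<0)&(W[...,1]>-300),
      ).items():
        for b,s,ce in blobs(m,20): print(n,nm,s[4],ce.round(),np.median(W[b],0).round(1),W[b][:,2].max().round(1))
    if n=="scene": cv2.imwrite("pics/end.png",cv2.resize(c["pixels"][150:260,150:320],None,fx=4,fy=4)[...,::-1])
```

```text
('seat2', True) 42.46 [ 551.  -187.7   57.6] [-1.2  0.1  4.4] 58.5 70.0
rel 42.83 [ 550.3 -187.4   56.6] [-0.   0.4 -1.3] 82.1 0.0
up 44.92 [ 480.3 -110.6  258.8] [ 0.1 -0.6 -1.2] 81.8 0.0
scene orange 37 [280. 197.] [563.  -42.1 134.9] 138.8
scene teal 150 [221. 192.] [ 555.3 -187.2  103.8] 108.9
scene teal 152 [232. 194.] [ 556.2 -158.9  104.1] 108.7
```

View pics/end.png

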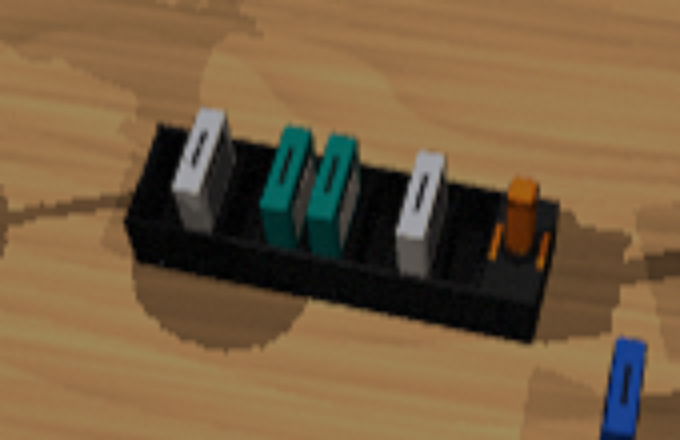

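Both teal cartridges (crop (287,185) and (333,195)) stand side by side at the same height (about 104 mm), 28 mm apart. The pin (520,215) is upright in its holder with its top at 135 mm.

```bash
python3 -c "
from cell import env
print(env.finish_job())"
```

```text
the job is handed in; nothing more can be done
None
```

I handed the job in at about 45 s: the pin raised the cartridge and is back in its holder, and the freed cartridge stands home beside the other teal one; `finish_job()` returned no verdict, so this rests on the last camera check.

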